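# Fit the otoscope head to its handle

## Robot

A 6-joint arm with a two-finger parallel gripper is mounted at the origin on the work surface. World frame = base frame: x ahead of the robot, y to its left, z up, the work surface at z = 0. Lengths are in mm, angles in rad, forces in N, time in s.
With the tool pointing down it reaches from about 225 to 725 mm from the base axis. Payload 3.1 kg.
Tool frame: the origin (TCP) lies on the centre line of the jaws, within the pads' length; the fingertips stand 14 mm ahead of it and the grasp point (between the pads) lies 5 mm behind it; z points along the fingers, y is the direction in which the jaws open and shut (so a half turn about z gives the same grasp; the last joint's range is limited). The gripper opens to 85 mm and grips with 20 to 120 N. Pads are 22 mm wide; open, the fingers measure 114 mm over their backs; the gripper's body (76 mm by 85 mm) begins 54 mm behind the grasp point. The pads swing forward as they close: fully open they stand 13 mm farther back than shut.
Start: joints at [-1.418, 0.048, 0.099, 1.622, 0, 1.443], TCP at [145.475, -504.435, 245.312] pointing down, gripper open.
Joint ranges: [-2.91, 2.91], [-0.99, 1.94], [-1.21, 1.42], [-2.12, 2.29], [-1.49, 1.47], [-3.14, 3.14]. Speed limits (rad/s): [2.79, 2.79, 3.14, 3.14, 3.14, 3.14].

## Interface

Orientations are given as a rotation vector (axis times angle).
In Python, from cell import status, eyes, job gives the robot as it stands.
- The arm moves only by the shell command python3 -m jog 'ROWS' [FORCE]. ROWS is JSON, a list of rows, each a list of 5 numbers: the shift along the tool's x, y, z in mm, then the turn about the tool's z in degrees, then the closure, from 0 (fully open) to 1 (shut). A call has exactly 8 rows; each row shifts and turns the commanded pose from where the row before left it, along the tool's axes as they then stand; what a row does not reach is not made up. A row lasts 1/8 s, in which the tool goes at most 62.5 mm and 10.7 degrees, less where a joint would pass 70% of its speed; a pose out of reach is approached as far as the arm can. A call is refused whole if a number of a shift passes 62.5 or a number of a turn 10.7, either way. A call with a gripper value outside its range is refused whole. The fingers move at their own pace and stop on an object; FORCE is the grip in N (left out, the last holds). Time passes only in rows, so rows that do not move let the fingers close, or fill a call up. It gives the time, the measured TCP pose, the force and the opening at its end, in the units of the state.
- status.read_state(): the state, without advancing time (a new reading comes with each control period).
- eyes.camera(name): name is "scene" or "side" or "wrist"; returns (picture, depth): 480x640x3 uint8, red, green, blue; 480x640 float32, mm along the optical axis (not along the pixel's ray), 0 where there is no reading.
- eyes.camera_model(name): a dict with "fx", "fy", "cx", "cy" (pixels), "k1" (the pictures are not rectified: a ray, as slopes to the right and down, at radius r is drawn at 1 + k1 r^2 times it, then the intrinsics apply), "extrinsics" (4x4, takes a point from world to camera coordinates); the wrist camera has in their place "T_tool_cam" (4x4, takes a point from camera to tool coordinates, whose origin is the TCP and whose axes are the flange's). Camera axes: x right, y up, looking along -z (the intrinsics and any distortion apply to the point x, -y, -z); pixel columns grow to the right and rows downward; lengths in mm; the calibration is good to about 2 mm. A picture is of the moment at which its call begins: read the wrist's pose just before it. camera_model takes no time and is no camera call.
- job.job_done(): hands the job in, once; it reports no verdict.
The state is a dict: "time": time; "qpos": joint angles; "joint_vel": joint speeds; "joint_torque": joint torques, N m; "eef_pos": TCP position; "tcp_rot": TCP orientation; "contact_force": force on the tool from outside, world axes, zero at the start; "torque": the same for the moment, N m; "finger_gap": finger opening in mm.
Only numpy, scipy, OpenCV 4.12 (cv2) and the standard library are available. Lean on these libraries where they do the work, as an engineer would, in place of code of your own. Each camera call takes 0.05 s, during which the arm holds its last target.

## Task

The vet needs the otoscope: lift the otoscope head (the one with the cone) out of its stand, set it on the handle that stands in the charger and feel for the slots, push it fully down against the spring and turn it clockwise about a quarter turn to the stop, so that it springs up into its lock when you let go. The coupling is delicate: press only about as firmly as its spring needs (some 15 N) and stop turning when you feel the stop. Leave the ophthalmoscope head, cup of ear tips, stamp and passport where they are.

Things in the scene. Friction and masses are not known exactly. Their poses are not given: they have to be found in the camera images.
- otoscope_head: Otoscope head, 84 mm tall with its top stud, about 100 g, upright in one of the stand's two holes. Origin: centre of the underside of its steel foot; z up; +x: the way the grey ear cone points (40 mm long, axis 59 mm up, starting 15 mm ahead of the axis). A lens frame 30 mm wide (y) stands behind at x = -15 to -19 mm and the 6 mm wide stud on top.
- housing (a point): Where to grip: middle of the otoscope head's black rigid housing, on its axis, 55 mm above its origin, same axes. The housing is 30 mm (x) by 26 mm (y) and spans 39 to 75 mm above the head's origin; grip it across y.
- lugs (a point): Otoscope head's foot, on its axis 5 mm above its origin, at the underside of two alike lugs that point to the head's +x and -x: 6.5 mm wide, 4 mm high, reaching 13.5 mm from the axis. Nose: 18 mm wide, 0 to 17 mm above the origin, tapered to 14 mm at the bottom. Above it the flat shoulder of the knurled steel collar, 33 mm wide and 9 mm high. Either way round locks.
- socket (a point): Centre of the bayonet socket's mouth: top of the steel rim of the upright handle (34 mm wide), 155 mm above the table; z up, axes of the charger. Bore 21 mm wide; two slots 8.5 mm wide, opposite each other, open at the rim. The handle's turn in its well varies and is NOT measured: the line through the slots lies 0.45 to 2.45 rad anticlockwise from this x axis. Look, or feel for it.
- track (a point): On the socket's axis, 17 mm below the rim: where the head's origin is when fully down, shoulder on the rim. Origin heights below the rim: lugs riding on the rim 5 mm; dropped into the slots, on the sprung pin 10; lugs just under the track's roof 15; locked 12.5. From the slots it turns only clockwise seen from above, 75 to 90 degrees when down, to a hard stop under 2.5 mm deep lock notches.
- contact_pin (a joint): How far the sprung brass contact pin on the socket's floor is pressed down, in m: 0 when free (its top 10 mm below the rim), 0.0025 with a head locked, 0.005 under the track's roof, 0.007 with the head fully down. It pushes up with 4.5 N at 0 and 1 N more per mm (11.5 N fully down), and lifts the head into the lock notches when let go.
- charger: White desk charger, fixed, 100 mm (x) by 150 mm (y), 46 mm high. Origin: centre of its underside. The handle's axis stands at y = +30 mm in a rubber collar 52 mm high that keeps it from turning up to 1.5 N m; the well at y = -30 mm is empty. Delicate coupling: keep the push on it below 20 N and the turning moment below 0.15 N m.
- stand: White block with a blue foot, 80 mm (x) by 210 mm (y), 24 mm high, fixed. Origin: centre of its underside. Two round holes, 29 mm wide and 20 mm deep, at y = +65 and -65 mm; the heads stand in them with the shoulder of the collar on the block's top. Lift a head at least 20 mm straight up to clear it.
- ophthalmoscope_head: Ophthalmoscope head with a flat round top, about 98 mm tall and 40 mm wide, in the stand's other hole. Origin: centre of the underside of its foot. Leave it.
- specula_cup: Clear cup of black ear tips, 58 mm wide, 55 mm high. Origin: centre of its underside. Leave it.
- ink_stamp: Blue and black self-inking stamp, 40 by 62 mm, 66 mm high. Origin: centre of its underside. Leave it.
- passport: Blue animal passport booklet, 125 by 88 mm, 7 mm thick, lying flat. Origin: centre of its underside. Leave it.
Not all that is in view belongs to the job. Of the things that look like the otoscope_head, the largest one is meant.

How it is judged (in metres and radians):
On the way, in this order (a step that is already met when the one before it is completed fails the run):
1. the otoscope head is lifted out of the stand (z of otoscope_head in the frame of stand above 0.04 m), for 0.1 s.
2. the otoscope head is pushed down in the socket below the roof of the track, pressing the contact pin more than 5.2 mm (value of joint contact_pin above 0.0052 m and horizontal distance between otoscope_head and socket below 0.005 m), for 0.1 s.
At the end, for the whole second after the job is handed in: The otoscope head sits locked in the handle, let go and at rest: held against the spring with the contact pin pressed 1.2 to 3.8 mm and the head's origin 10.8 to 14.2 mm below the rim (its lugs up in the lock notches), within 4 mm of the socket's axis and upright within 0.12 rad (value of joint contact_pin between 0.0012 and 0.0038 m and z of otoscope_head in the frame of socket between -0.0142 and -0.0108 m and horizontal distance between otoscope_head and socket below 0.004 m and angle between otoscope_head's own z axis and vertical below 0.12 rad and linear speed of otoscope_head below 0.02 m/s and angular speed of otoscope_head below 0.2 rad/s); the robot touches nothing.
It fails at once if the coupling is forced: the forces of the otoscope head on the handle and charger, pushing and turning added up, pass 45 N (contact force between otoscope_head and charger above 45 N).
It fails at once if the ophthalmoscope head is moved more than 15 mm (distance of ophthalmoscope_head from where it was at the start of the episode above 0.015 m).
It fails at once if the cup of ear tips is moved more than 15 mm (distance of specula_cup from where it was at the start of the episode above 0.015 m).
It fails at once if the stamp is moved more than 15 mm (distance of ink_stamp from where it was at the start of the episode above 0.015 m).
It fails at once if the passport is moved more than 15 mm (distance of passport from where it was at the start of the episode above 0.015 m).
It also fails if it takes over 72 s, if anything falls off the work surface, if the arm or the gripper's body presses on something with over 40 N, if the wrist force passes 120 N, or if a joint passes its speed limit or range.

## Working session

There is one attempt and no reset: what is moved stays moved. The work goes in short steps, Python scripts to look and compute and a shell command to move; the robot and the scene stay as the last step left them, time stands still between calls to the robot, and variables do not carry over. Pictures are saved under pics/ and viewed, and the job is handed in when it is done.

```bash
ls; mkdir -p pics; python3 - <<'E'
from cell import status,eyes
import cv2,numpy as np
s=status.read_state();print(s)
for n in ["scene","side","wrist"]:
    p,d=eyes.camera(n);cv2.imwrite(f"pics/{n}0.png",p[:,:,::-1]);np.save(f"pics/{n}0.npy",d)
    m=eyes.camera_model(n);print(n,m)
E
```

```text
pics
{'time': 0.0, 'qpos': array([-1.41780517e+00,  4.87214350e-02,  9.75882597e-02,  1.62200015e+00,
       -5.98185283e-06,  1.44299828e+00]), 'joint_vel': array([-0.00101772, -0.00170697, -0.0006766 , -0.00038291,  0.0008425 ,
       -0.00011591]), 'joint_torque': array([-1.43669411e-03, -3.38779128e+01,  3.20015252e+01,  2.01595877e-02,
       -4.37697063e-04, -1.83800260e-06]), 'eef_pos': array([ 145.38268786, -503.86401767,  244.12757233]), 'tcp_rot': array([-3.10836832e+00, -4.39288161e-01,  5.55942336e-05]), 'contact_force': array([-0.43784779, -0.10965696,  0.10047651]), 'torque': array([-0.00402266,  0.04288361,  0.01068533]), 'finger_gap': 85.25905552025722}
scene {'fx': 613.6466732952009, 'fy': 613.6466732952009, 'cx': 318.8662602401915, 'cy': 233.7866616609613, 'k1': -0.17773919359485413, 'extrinsics': array([[ 1.31162827e-01,  9.91323539e-01, -8.59970211e-03,
        -9.14311707e+01],
       [-7.02174112e-01,  9.90218296e-02,  7.05085947e-01,
         3.04373266e+02],
       [ 6.99819855e-01, -8.64425777e-02,  7.09069709e-01,
        -1.45028158e+03],
       [ 0.0000000
[... 351 characters left out ...]
852e-01,
        -1.95148677e+02],
       [-2.42317504e-01, -7.66617687e-01,  5.94625554e-01,
        -9.80656115e+02],
       [ 0.00000000e+00,  0.00000000e+00,  0.00000000e+00,
         1.00000000e+00]])}
wrist {'fx': 428.20270240221396, 'fy': 428.20270240221396, 'cx': 323.1436382078214, 'cy': 237.76035268123408, 'k1': -0.08407145672580628, 'T_tool_cam': array([[-3.96065665e-06,  9.45723244e-01,  3.24973148e-01,
         8.32132124e+01],
       [ 9.99999583e-01, -2.92904830e-04,  8.64587006e-04,
        -1.85454894e-02],
       [ 9.12846232e-04,  3.24973016e-01, -9.45722848e-01,
        -1.27717518e+02],
       [ 0.00000000e+00,  0.00000000e+00,  0.00000000e+00,
         1.00000000e+00]])}
```

View pics/scene0.png

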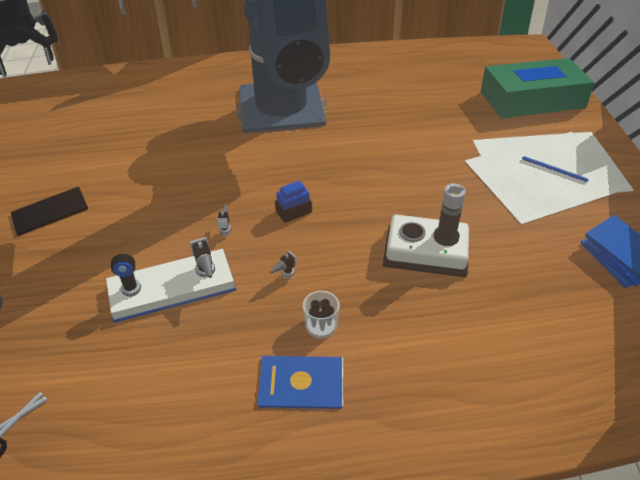

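View pics/side0.png

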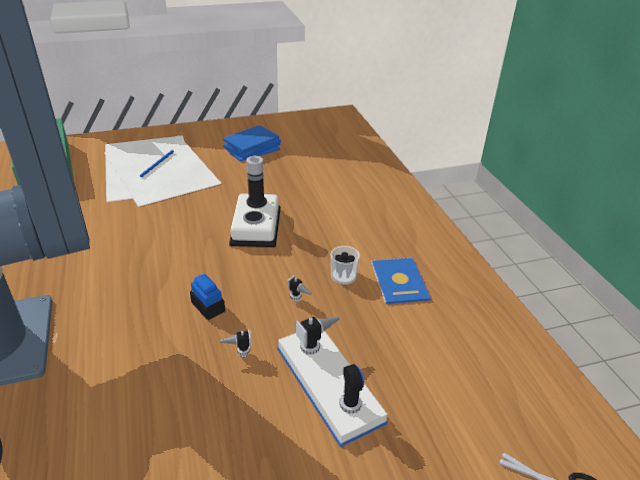

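View pics/wrist0.png

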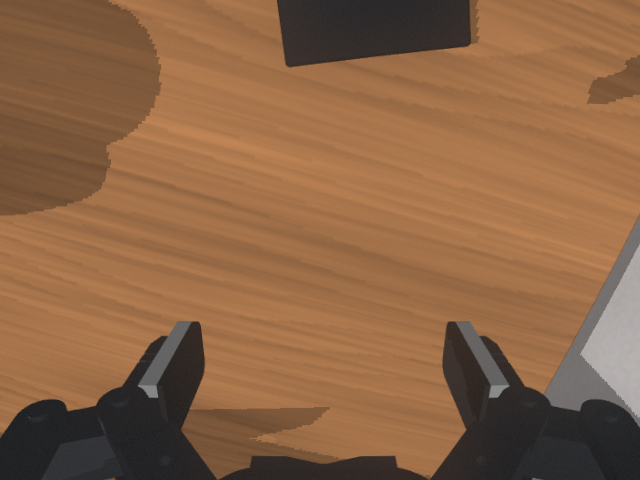

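Candidates for the otoscope head in the scene picture: (203,257) in the stand, (287,264) free, smaller, and (224,220) free, smaller. I choose (203,257), as it is in the stand and the largest. I'll check it in a crop and measure it.

```bash
cat > h.py <<'E'
import numpy as np,cv2
from cell import status,eyes
from scipy.spatial.transform import Rotation as R
def model(n,s=None):
    m=eyes.camera_model(n)
    if n=="wrist":
        T=np.eye(4);T[:3,:3]=R.from_rotvec(s['tcp_rot']).as_matrix();T[:3,3]=s['eef_pos']
        m['E']=np.linalg.inv(T@m['T_tool_cam'])
    else: m['E']=m['extrinsics']
    m['K']=np.array([[m['fx'],0,m['cx']],[0,m['fy'],m['cy']],[0,0,1]]);m['D']=np.array([m['k1'],0,0,0,0.])
    return m
F=np.diag([1,-1,-1.])
def ray(m,uv):
    u=cv2.undistortPoints(np.array(uv,float).reshape(-1,1,2),m['K'],m['D']).reshape(-1,2)
    Ri=m['E'][:3,:3].T; c=-Ri@m['E'][:3,3]
    d=(np.c_[u,np.ones(len(u))]@F)@Ri.T
    return c,d
def atz(m,uv,z):
    c,d=ray(m,uv);t=(z-c[2])/d[:,2];return c+d*t[:,None]
def atdepth(m,uv,D):
    c,d=ray(m,uv);return c+d*np.array(D).reshape(-1,1)
def proj(m,P):
    P=np.array(P,float).reshape(-1,3);C=(P@m['E'][:3,:3].T+m['E'][:3,3])@F
    return cv2.projectPoints(C,np.zeros(3),np.zeros(3),m['K'],m['D'])[0].reshape(-1,2)
def crop(p,x0,y0,x1,y1,f,name):
    cv2.imwrite(name,cv2.resize(p[y0:y1,x0:x1],None,fx=f,fy=f,interpolation=cv2.INTER_CUBIC))
E
python3 - <<'E'
from h import *
a=cv2.imread('pics/scene0.png');crop(a,95,200,315,340,3.6,'pics/c1.png')
crop(a,375,170,485,290,5,'pics/c2.png')
b=cv2.imread('pics/side0.png');crop(b,210,260,400,450,3.1,'pics/c3.png')
E
```

```text
(no output)
```

View pics/c1.png

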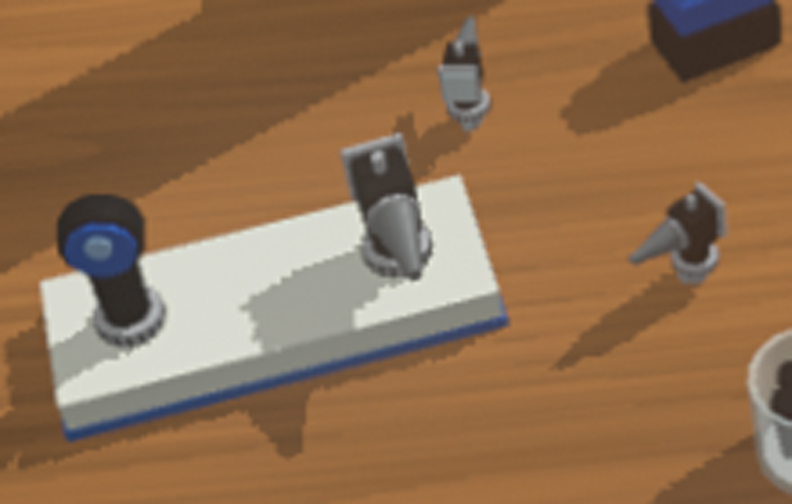

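View pics/c2.png

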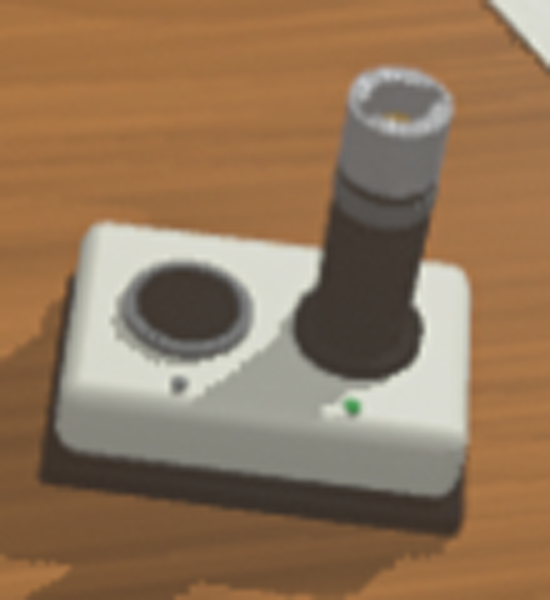

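View pics/c3.png

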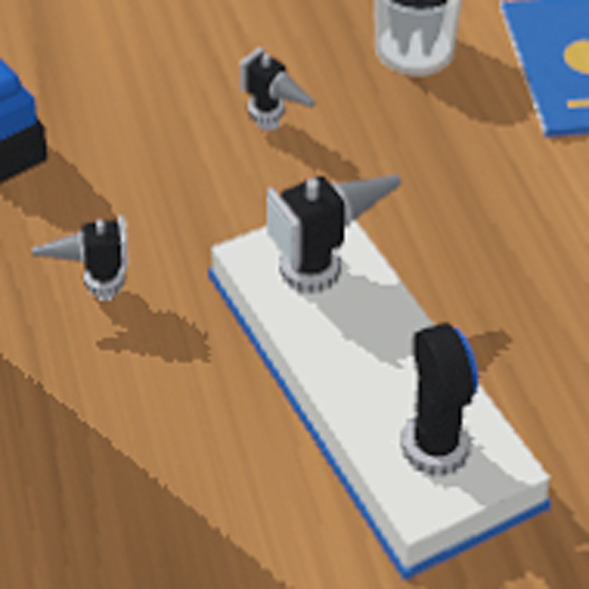

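The crop confirms it: the head at c1 (385,210) in the stand is about twice the size of the two loose ones, at (465,80) and (690,230). The socket rim is at scene (455,190.5).

```bash
python3 - <<'E'
from h import *
m=model('scene');s=model('side')
c=np.array([(106.1,278.6),(222.8,249.2),(233.9,282.5),(111.7,312.5)])
P=atz(m,c,24);print('stand top corners',P.round(1),P.mean(0).round(1))
for e in ((0,1),(3,2),(1,2),(0,3)): d=P[e[1]]-P[e[0]];print(np.linalg.norm(d),np.degrees(np.arctan2(d[1],d[0])))
c3=lambda x,y:(210+x/3.1,260+y/3.1)
c1=lambda x,y:(95+x/3.6,200+y/3.6)
Q=atz(s,[c3(213,250),c3(548,478),c3(405,553)],24);print('side corners',Q.round(1))
# stud top z: stand 24 -17 +84=91 ; cone tip: 7+59-? 
print('stud',atz(m,[c1(379,153)],91),atz(s,[c3(313,180)],91))
print('cone tip',atz(m,[c1(415,275)],66),atz(s,[c3(398,180)],66))
print('collar',atz(m,[c1(397,250)],33),atz(s,[c3(311,262)],33))
print('rim',atz(m,[(375+401/5,170+103/5)],155),atz(s,[(255,161.5)],155))
# charger top corners z46
C=[(375+x/5,170+y/5) for x,y in ((90,232),(468,275),(462,440),(65,395))]
print(atz(m,C,46).round(1))
E
python3 - <<'E'
import cv2
from h import crop
b=cv2.imread('pics/side0.png');crop(b,225,145,295,250,5.5,'pics/c4.png')
E
```

```text
stand top corners [[ 519.1 -348.6   24. ]
 [ 476.5 -143.1   24. ]
 [ 557.  -126.1   24. ]
 [ 595.8 -331.1   24. ]] [ 537.1 -237.3   24. ]
209.9212924278774 101.72916430502391
208.6354611631016 100.7050009903821
82.35090575452581 11.890836078397376
78.63672069847298 12.859704332884428
side corners [[ 475.7 -145.1   24. ]
 [ 596.6 -332.7   24. ]
 [ 516.3 -352.3   24. ]]
stud [[ 520.88434217 -173.39424413   91.        ]] [[ 524.12076092 -172.21466893   91.        ]]
cone tip [[ 575.31390098 -160.65081172   66.        ]] [[ 576.29777231 -160.94335579   66.        ]]
collar [[ 528.9642669  -173.31263791   33.        ]] [[ 522.82022462 -176.1317114    33.        ]]
rim [[523.5453184  249.64519652 155.        ]] [[523.28629601 244.14112704 155.        ]]
[[458.4 167.8  46. ]
 [499.2 298.8  46. ]
 [577.  272.4  46. ]
 [536.9 141.7  46. ]]
```

View pics/c4.png

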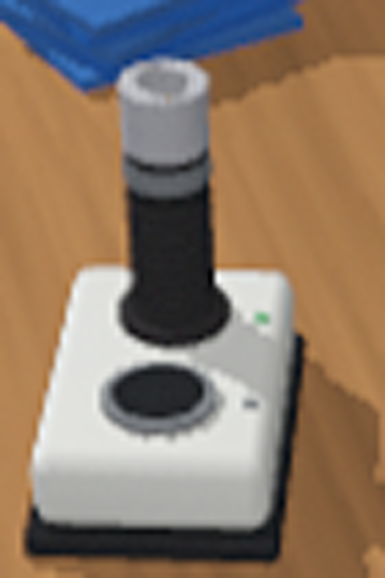

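```bash
python3 -m jog '[[0,0,0,3,0],[44,-23.5,0,0,0],[44,-23.5,0,0,0],[44,-23.5,0,0,0],[44,-23.5,0,0,0],[44,-23.5,0,0,0],[44,-23.5,0,0,0],[44,-23.5,0,0,0]]' 60; python3 -m jog '[[44,-23.5,0,0,0],[44,-23.5,0,0,0],[44,-23.5,0,0,0],[0,0,0,0,0],[0,0,0,0,0],[0,0,0,0,0],[0,0,0,0,0],[0,0,0,0,0]]'
python3 - <<'E'
from h import *
s=status.read_state();print(s['eef_pos'],s['tcp_rot'],s['qpos'])
p,d=eyes.camera('wrist');cv2.imwrite('pics/w1.png',p[:,:,::-1])
E
```

```text
time: 1.15
eef_pos: [409.2, -273.1, 245.0]
tcp_rot: [-3.121, -0.358, 0.0]
contact_force: [-0.0, -0.2, 0.1]
finger_gap: 85.1
time: 2.15
eef_pos: [520.4, -176.6, 245.5]
tcp_rot: [3.121, 0.356, 0.0]
contact_force: [0.4, -0.3, 0.1]
finger_gap: 85.3
[ 520.43621604 -176.55363541  245.5113651 ] [3.12113842e+00 3.56021566e-01 3.94358575e-04] [-4.49066962e-01  1.12210638e-01  1.67782507e-01  1.62604139e+00
 -4.75252226e-05  2.46537178e+00]
```

View pics/w1.png

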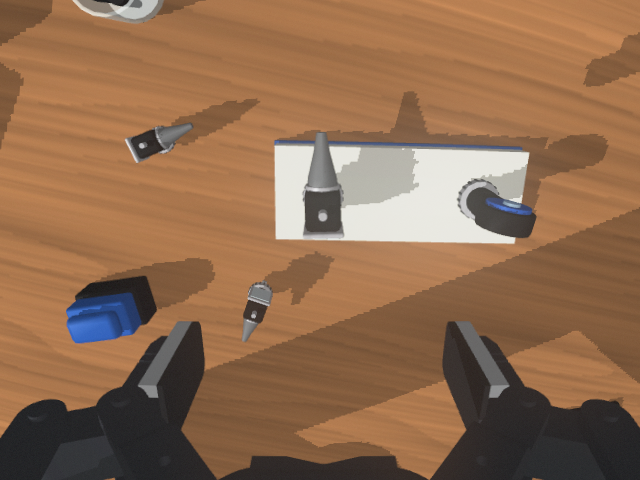

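The wrist view shows the head upright in the stand: stud at (322,216), cone tip (320,133), almost aligned with the tool's x.

```bash
python3 - <<'E'
from h import *
p=cv2.imread('pics/w1.png');crop(p,260,110,390,250,4.2,'pics/c5.png')
s=status.read_state();m=model('wrist',s)
st=atz(m,[(322,216)],91)[0];ct=atz(m,[(320.5,133)],66)[0]
print(st,ct,np.degrees(np.arctan2(*(ct-st)[1::-1])))
fr=atz(m,[(303,236),(343,237)],80);d=fr[1]-fr[0];print(fr,np.degrees(np.arctan2(d[1],d[0]))+90)
M=R.from_rotvec(s['tcp_rot']).as_matrix();print('toolx',np.degrees(np.arctan2(M[1,0],M[0,0])))
print('tool shift',M.T@(st-s['eef_pos']))
st2=atz(m,[(275,240),(275.5,146),(529,153),(515,244)],24);print(st2, st2.mean(0))
E
```

```text
[ 522.2466405  -174.97688237   91.        ] [ 574.15359989 -161.84461333   66.        ] 14.197706394606936
[[ 501.40872769 -165.64109911   80.        ]
 [ 507.19398513 -194.00395131   80.        ]] 11.528647906081886
toolx 13.026329861780843
tool shift [  1.98944579  -1.02938239 154.48277273]
[[ 473.245064   -144.32671837   24.        ]
 [ 552.23974555 -129.32577011   24.        ]
 [ 595.06572295 -333.31166874   24.        ]
 [ 517.1453745  -350.55955652   24.        ]] [ 534.42397675 -239.38092844   24.        ]
```

View pics/c5.png

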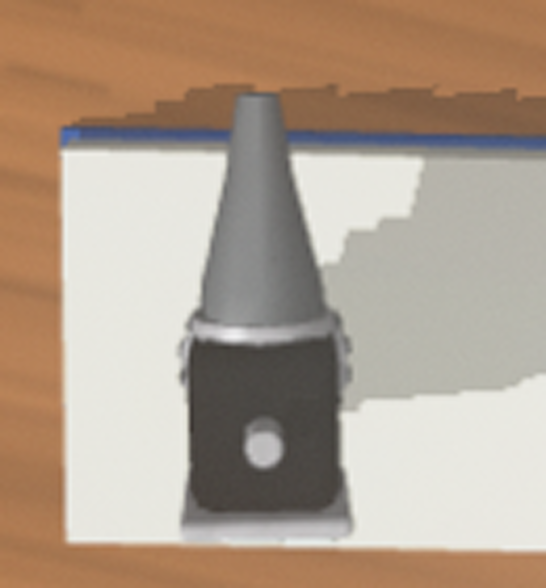

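```bash
python3 -m jog '[[2,-1,30,0,0],[0,0,40,0,0],[0,0,40,0,0],[0,0,40,0,0],[0,0,25,0,0],[0,0,13.5,0,0],[0,0,0,0,0],[0,0,0,0,0.3]]' 60;  python3 -m jog '[[0,0,0,0,0.8],[0,0,0,0,1],[0,0,0,0,1],[0,0,0,0,1],[0,0,0,0,1],[0,0,0,0,1],[0,0,0,0,1],[0,0,0,0,1]]' 60
python3 - <<'E'
from h import *
s=status.read_state();print(s['torque'],s['qpos'])
p,d=eyes.camera('wrist');cv2.imwrite('pics/w2.png',p[:,:,::-1])
E
```

```text
time: 3.2
eef_pos: [523.6, -175.0, 58.4]
tcp_rot: [3.12, 0.358, 0.004]
contact_force: [-0.6, -0.3, 0.5]
finger_gap: 69.7
time: 4.2
eef_pos: [523.2, -174.8, 57.8]
tcp_rot: [3.12, 0.358, 0.002]
contact_force: [0.2, -0.3, 5.8]
finger_gap: 25.3
[ 0.12743936  0.09823269 -0.00572185] [-4.43976534e-01  1.57115929e-01 -1.58332572e-01  1.25368444e+00
  4.07335473e-06  2.46918585e+00]
```

View pics/w2.png

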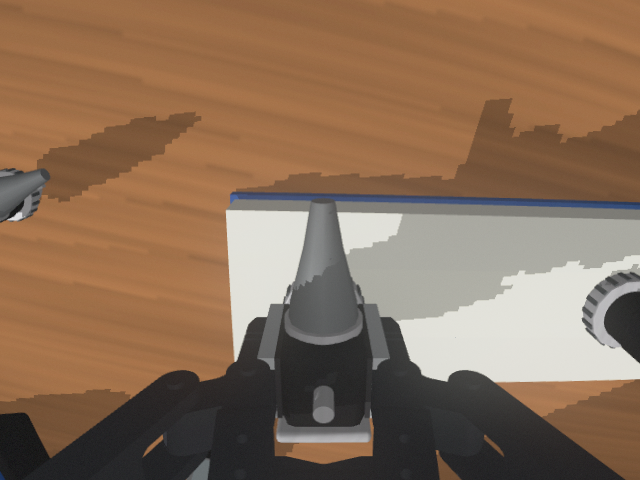

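```bash
python3 -m jog '[[0,0,-10,0,1],[0,0,-30,0,1],[0,0,-50,0,1],[0,0,-50,-7,1],[0,0,-40,-10,1],[0,0,-15,-10,1],[0,0,0,-10,1],[0,0,0,-10,1]]' 60;  python3 -m jog '[[0,0,0,-10,1],[0,0,0,-10,1],[0,0,0,-10,1],[0,0,0,0,1],[0,0,0,0,1],[0,0,0,0,1],[0,0,0,0,1],[0,0,0,0,1]]' 
python3 - <<'E'
from h import *
s=status.read_state();print(s['torque'],s['qpos'])
M=R.from_rotvec(s['tcp_rot']).as_matrix();print('toolx',np.degrees(np.arctan2(M[1,0],M[0,0])))
print(M.T@(np.array([522,162,s['eef_pos'][2]])-s['eef_pos']))
E
```

```text
time: 5.25
eef_pos: [522.2, -174.3, 251.7]
tcp_rot: [-2.714, -1.58, 0.001]
contact_force: [0.2, -0.0, -1.2]
finger_gap: 25.4
time: 6.25
eef_pos: [522.5, -174.5, 251.8]
tcp_rot: [2.22, 2.223, 0.0]
contact_force: [-0.6, 0.2, -0.5]
finger_gap: 25.5
[ 0.02703977 -0.04256556 -0.05283837] [-4.44028137e-01  1.17850983e-01  1.86552500e-01  1.63944579e+00
 -1.78842091e-06  1.12563317e+00]
toolx 90.06503188523926
[ 3.36498845e+02 -1.66365846e-01 -8.09382331e-03]
```

```bash
python3 -m jog '[[25,0,0,0,1],[45,0,0,0,1],[50,0,0,0,1],[55,0,0,0,1],[55,0,0,0,1],[50,0,0,0,1],[36,0,0,0,1],[20,0,0,0,1]]';  python3 -m jog '[[0,0,0,0,1],[0,0,0,0,1],[0,0,0,0,1],[0,0,0,0,1],[0,0,0,0,1],[0,0,0,0,1],[0,0,0,0,1],[0,0,0,0,1]]' 
python3 - <<'E'
from h import *
s=status.read_state();m=model('wrist',s)
p,d=eyes.camera('wrist');cv2.imwrite('pics/w3.png',p[:,:,::-1])
crop(p[:,:,::-1],250,20,400,150,5.3,'pics/c6.png')
print(s['qpos'])
E
```

```text
time: 7.25
eef_pos: [521.8, 163.2, 251.8]
tcp_rot: [2.218, 2.225, -0.0]
contact_force: [0.4, -0.3, -1.4]
finger_gap: 25.3
time: 8.25
eef_pos: [522.0, 161.6, 251.8]
tcp_rot: [2.22, 2.223, 0.0]
contact_force: [0.3, 0.4, -1.1]
finger_gap: 25.2
[ 1.77430352e-01  1.06079167e-01  1.73727306e-01  1.63843693e+00
 -5.96937202e-06  1.74658041e+00]
```

View pics/w3.png

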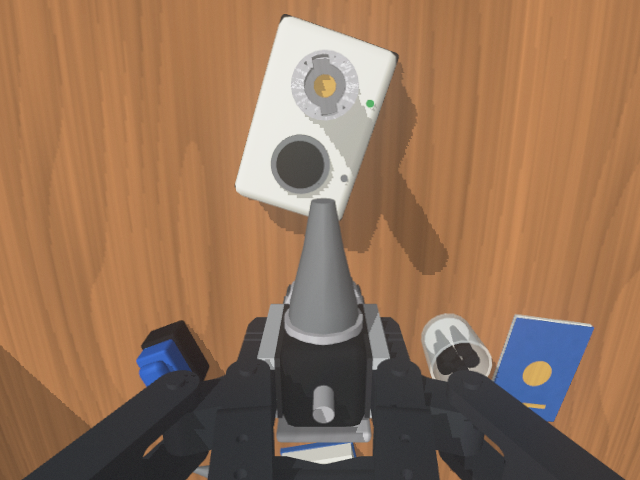

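View pics/c6.png

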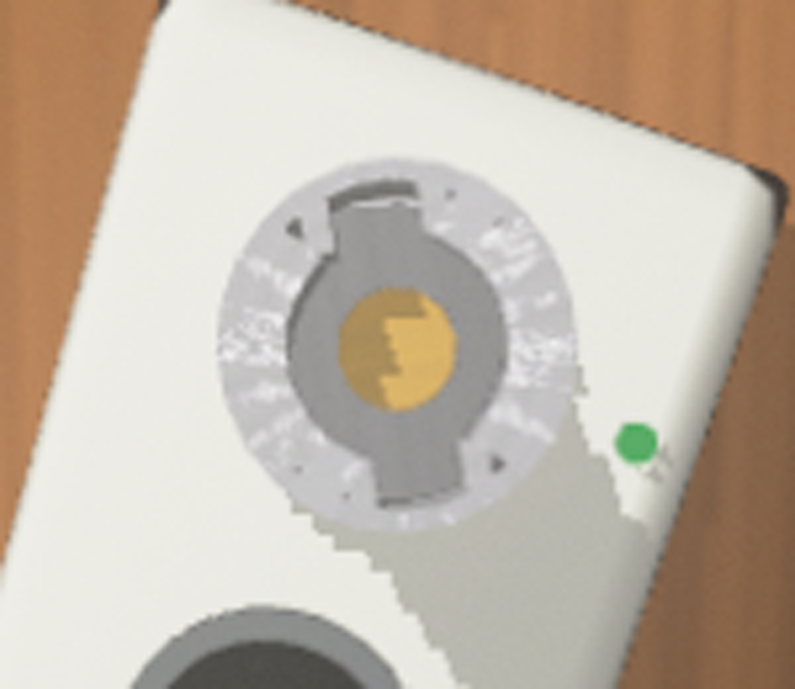

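The wrist view shows the socket clearly: rim centre at crop (397,344), i.e. pixel (324.9,84.9). The slots' outer edges are centred at crop (374,191) and (420,497), so the slot line is a little off tool x.

```bash
python3 - <<'E'
from h import *
s=status.read_state();m=model('wrist',s)
M=R.from_rotvec(s['tcp_rot']).as_matrix()
f=lambda x,y:(250+(x+.5)/5.3-.5,20+(y+.5)/5.3-.5)
pts=dict(L=(218,344),Rr=(575,344),T=(390,157),B=(400,531),t1=(330,197),t2=(418,185),b1=(378,505),b2=(463,487),i1=(335,252),i2=(424,232),j1=(373,458),j2=(465,443))
P={k:atz(m,[f(*v)],155)[0] for k,v in pts.items()}
for k in P: print(k,P[k].round(1))
c=(P['L']+P['Rr'])/2; c2=(P['T']+P['B'])/2
print('centre',c,c2,np.linalg.norm(P['L']-P['Rr']),np.linalg.norm(P['T']-P['B']))
a=lambda p,q:np.degrees(np.arctan2(*(q-p)[1::-1]))
top=(P['t1']+P['t2'])/2;bot=(P['b1']+P['b2'])/2
print('slot',a(bot,top),'mid',(top+bot)/2,np.linalg.norm(top-bot),a((P['j1']+P['j2'])/2,(P['i1']+P['i2'])/2), a(P['b1'],P['t1']),a(P['b2'],P['t2']),a(P['t1'],P['t2'])+90,a(P['b1'],P['b2'])+90)
# head in hand: stud, cone tip
zz=s['eef_pos'][2]-57.8+7
st=atz(m,[(324,393)],zz+84)[0];ct=atz(m,[(323,204)],zz+59)[0]
print('stud tool',M.T@(st-s['eef_pos']),'cone tool',M.T@(ct-s['eef_pos']))
C=(c+c2)/2
print('shift',M.T@(C-s['eef_pos']))
# same from before lift
E
```

```text
L [505.1 249.1 155. ]
Rr [538.7 249.2 155. ]
T [521.2 265.7 155. ]
B [522.2 231.9 155. ]
t1 [515.7 262.2 155. ]
t2 [523.8 263.3 155. ]
b1 [520.1 234.3 155. ]
b2 [528.2 236.  155. ]
i1 [516.1 257.4 155. ]
i2 [524.4 259.1 155. ]
j1 [519.6 238.7 155. ]
j2 [528.4 240.1 155. ]
centre [521.85429416 249.14947499 155.        ] [521.72359129 248.80612238 155.        ] 33.6032544591495 33.8927127039082
slot 99.1481465428763 mid [521.95879664 248.956045   155.        ] 27.965772338916267 101.29985304546246 99.06238030440248 99.2358598953388 97.45455204592172 101.805515933053
stud tool [  6.9761802   -0.3490432  -33.19984076] cone tool [52.95637383 -0.63078408 -8.19884603]
shift [ 8.73752193e+01 -6.51733223e-02  9.68147285e+01]
```

```bash
python3 - <<'E'
from h import *
p=cv2.imread('pics/w3.png');crop(p,260,180,390,450,2.2,'pics/c7.png')
E
```

```text
(no output)
```

View pics/c7.png

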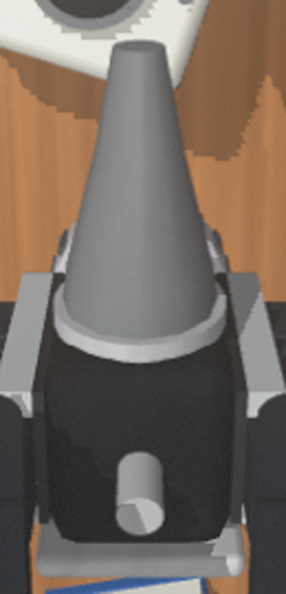

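The slot line is 9° anticlockwise of the tool. Joint 6's range for the clockwise turn means using the half-turned way in, so I turn −189°. I'll then look at the socket again in that orientation, so camera bias cancels.

```bash
python3 -m jog '[[0,0,0,-10.5,1],[0,0,0,-10.5,1],[0,0,0,-10.5,1],[0,0,0,-10.5,1],[0,0,0,-10.5,1],[0,0,0,-10.5,1],[0,0,0,-10.5,1],[0,0,0,-10.5,1]]'; python3 -m jog '[[0,0,0,-10.5,1],[0,0,0,-10.5,1],[0,0,0,-10.5,1],[0,0,0,-10.5,1],[0,0,0,-10.5,1],[0,0,0,-10.5,1],[0,0,0,-10.5,1],[0,0,0,-10.5,1]]'; python3 -m jog '[[0,0,0,-10.5,1],[0,0,0,-10.5,1],[-20,-1.5,0,0,1],[-35,-3,0,0,1],[-40,-3,0,0,1],[-35,-3,0,0,1],[-25,-2,0,0,1],[-18.5,-1,0,0,1]]';  python3 -m jog '[[0,0,0,0,1],[0,0,0,0,1],[0,0,0,0,1],[0,0,0,0,1],[0,0,0,0,1],[0,0,0,0,1],[0,0,0,0,1],[0,0,0,0,1]]' 
python3 - <<'E'
from h import *
s=status.read_state();m=model('wrist',s)
p,d=eyes.camera('wrist');cv2.imwrite('pics/w4.png',p[:,:,::-1])
crop(p[:,:,::-1],250,20,400,150,5.3,'pics/c8.png')
crop(p[:,:,::-1],260,190,390,470,2.1,'pics/c9.png')
M=R.from_rotvec(s['tcp_rot']).as_matrix();print('toolx',np.degrees(np.arctan2(M[1,0],M[0,0])))
print(s['qpos'])
E
```

```text
time: 9.3
eef_pos: [522.0, 161.6, 251.8]
tcp_rot: [-0.152, -3.138, 0.0]
contact_force: [-0.3, -1.0, -1.1]
finger_gap: 25.3
time: 10.3
eef_pos: [522.0, 161.6, 251.8]
tcp_rot: [1.986, -2.434, 0.0]
contact_force: [0.0, -0.0, -0.2]
finger_gap: 25.6
time: 11.3
eef_pos: [507.2, 337.2, 251.6]
tcp_rot: [2.39, -2.039, -0.001]
contact_force: [0.0, -0.3, -1.0]
finger_gap: 25.2
time: 12.3
eef_pos: [507.9, 335.0, 251.8]
tcp_rot: [2.39, -2.038, -0.0]
contact_force: [0.4, 0.5, -0.2]
finger_gap: 25.5
toolx -80.9091180126875
[ 4.72864899e-01  2.74091062e-01  3.66287768e-01  1.66302674e+00
  2.99123216e-05 -1.25659725e+00]
```

View pics/c8.png

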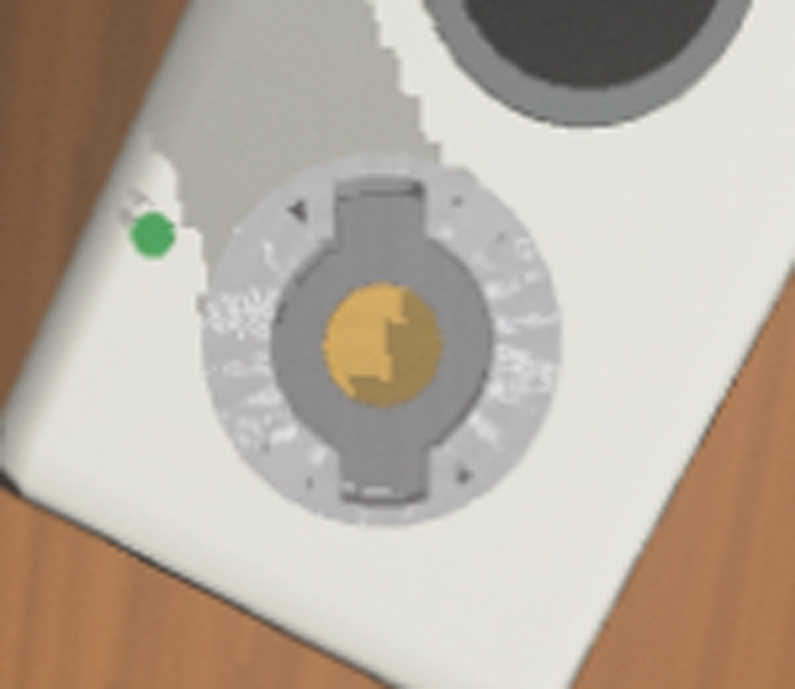

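View pics/c9.png

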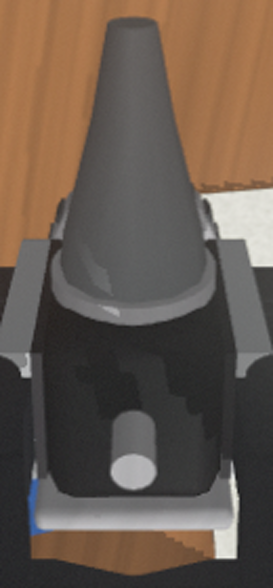

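Slots now run close to tool x: crop mids (379,185) and (384,497), rim centre (381,339). Stud top is at (323.6,413.6), cone end (322.6,202.6).

```bash
python3 - <<'E'
from h import *
s=status.read_state();m=model('wrist',s)
M=R.from_rotvec(s['tcp_rot']).as_matrix();e=s['eef_pos']
f=lambda x,y:(250+(x+.5)/5.3-.5,20+(y+.5)/5.3-.5)
g=lambda x,y:(260+(x+.5)/2.1-.5,190+(y+.5)/2.1-.5)
T=lambda p:(M.T@(p-e)).round(2)
P=[atz(m,[f(*v)],155)[0] for v in ((202,339),(560,339),(381,152),(381,526),(379,185),(384,497))]
print('rim world',(sum(P[:4])/4).round(1),'tool',T(sum(P[:4])/4))
print('slots',T(P[4]),T(P[5]),np.degrees(np.arctan2((T(P[4])-T(P[5]))[1],(T(P[4])-T(P[5]))[0])), 'mid',T((P[4]+P[5])/2))
z0=e[2]-50.8
st=atz(m,[g(134,470)],z0+84)[0];ct=atz(m,[g(132,27)],z0+59)[0]
fr=[atz(m,[g(*v)],z0+78)[0] for v in ((38,512),(235,510))]
print('stud',T(st),'tip',T(ct),'frame',T(fr[0]),T(fr[1]))
E
```

```text
rim world [522.  248.5 155. ] tool [87.62 -0.22 96.81]
slots [101.48  -0.39  96.81] [7.324e+01 6.000e-02 9.681e+01] -0.9129220551704781 mid [87.36 -0.17 96.81]
stud [ -0.17   0.69 -33.2 ] tip [53.34  0.43 -8.2 ] frame [-13.25 -13.08 -27.2 ] [-12.89  15.2  -27.2 ]
```

```bash
python3 - <<'E'
from h import *
s=status.read_state();m=model('wrist',s)
M=R.from_rotvec(s['tcp_rot']).as_matrix();e=s['eef_pos']
print(s['tcp_rot'],e)
print(m['T_tool_cam'],m['fx'],m['cx'])
for zz in (-33,-8,0,97):
  P=e+M@np.array([0,0,zz]);print(zz,proj(m,P))
print(ray(m,[(323.55,413.6)]))
c,d=ray(m,[(323.55,413.6)]);print(M.T@(c-e),M.T@d[0])
E
```

```text
[-2.39047059e+00  2.03838156e+00 -6.62323804e-05] [507.97059547 335.02152077 251.80694199]
[[-3.30336884e-06  9.45477022e-01  3.25688811e-01  8.38218098e+01]
 [ 9.99999970e-01  8.23391169e-05 -2.28888349e-04  5.58449493e-01]
 [-2.43225604e-04  3.25688800e-01 -9.45476994e-01 -1.27717406e+02]
 [ 0.00000000e+00  0.00000000e+00  0.00000000e+00  1.00000000e+00]] 428.20270240221396 323.1436382078214
-33 [[321.04454276 412.57320474]]
-8 [[321.36597926 359.6256243 ]]
0 [[321.4487094  346.07575446]]
97 [[322.04922818 248.58909311]]
(array([520.65548177, 252.16388748, 379.52479375]), array([[-0.11480747,  0.71047765, -0.80975658]]))
[  83.82180984    0.55844949 -127.71740572] [-0.71969763  0.00115763  0.80975241]
```

```bash
python3 -m jog '[[12,-1,0,-0.5,1],[25,0,0,0,1],[25,0,0,0,1],[18,0,0,0,1],[7.8,0,0,0,1],[0,0,10,0,1],[0,0,18,0,1],[0,0,14,0,1]]';  python3 -m jog '[[0,0,4,0,1],[0,0,0,0,1],[0,0,0,0,1],[0,0,0,0,1],[0,0,0,0,1],[0,0,0,0,1],[0,0,0,0,1],[0,0,0,0,1]]' 
python3 - <<'E'
from h import *
s=status.read_state()
for n in ('scene','side'):
    p,d=eyes.camera(n);cv2.imwrite(f'pics/{n}1.png',p[:,:,::-1])
    u=proj(model(n),[522.8,248.8,155])[0].astype(int);print(n,u)
    crop(p[:,:,::-1],u[0]-45,u[1]-45,u[0]+45,u[1]+45,6,f'pics/c10{n}.png')
print(s['eef_pos'],s['torque'],s['contact_force'],s['qpos'])
E
```

```text
time: 13.35
eef_pos: [522.9, 249.1, 208.2]
tcp_rot: [2.4, -2.026, -0.002]
contact_force: [0.3, 1.0, -0.8]
finger_gap: 25.2
time: 14.35
eef_pos: [523.5, 248.5, 205.8]
tcp_rot: [2.399, -2.028, -0.0]
contact_force: [0.4, 0.7, 0.0]
finger_gap: 25.1
scene [454 190]
side [254 160]
[523.45462394 248.52487482 205.78491937] [ 0.02936197 -0.02138742  0.05354298] [0.39797303 0.72876566 0.02613822] [ 3.27547524e-01  1.84986050e-01  1.69927609e-01  1.55579480e+00
  1.66967631e-05 -1.41054941e+00]
```

View pics/c10scene.png

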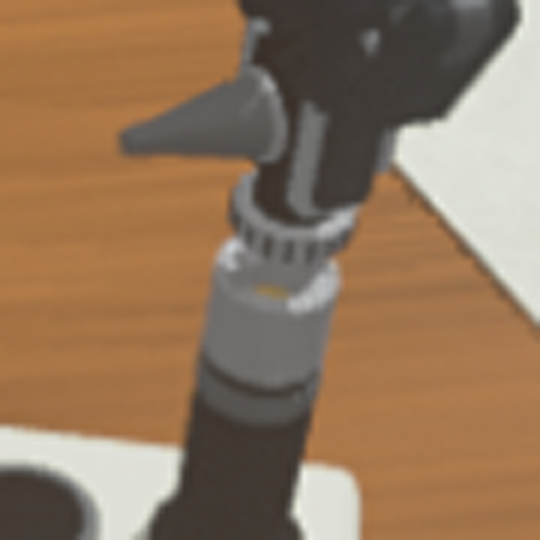

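View pics/c10side.png

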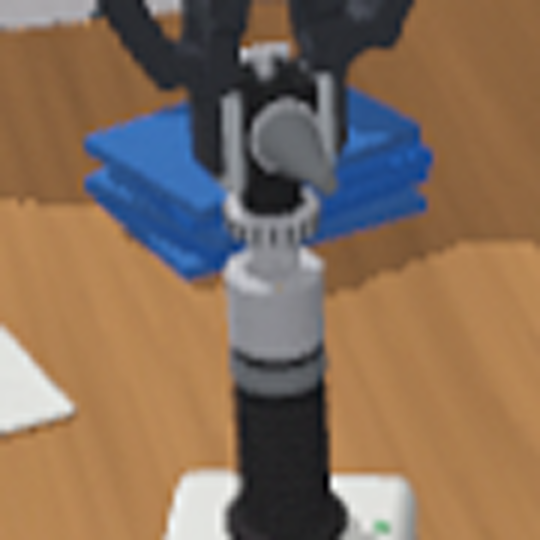

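```bash
python3 -m jog '[[0,0,2,0,1],[0,0,1,0,1],[0,0,1,0,1],[0,0,1,0,1],[0,0,0.5,0,1],[0,0,0,0,1],[0,0,0,0,1],[0,0,0,0,1]]'; python3 -m jog '[[0,0,0.5,0,1],[0,0,0.5,0,1],[0,0,0,0,1],[0,0,0,0,1],[0,0,0,0,1],[0,0,0,0,1],[0,0,0,0,1],[0,0,0,0,1]]'
```

```text
time: 15.45
eef_pos: [523.5, 248.6, 200.4]
tcp_rot: [-2.399, 2.028, -0.0]
contact_force: [-1.2, 0.2, -1.5]
finger_gap: 25.3
time: 16.45
eef_pos: [523.5, 248.5, 199.3]
tcp_rot: [2.399, -2.028, -0.0]
contact_force: [0.3, -0.2, -1.1]
finger_gap: 25.6
```

No contact yet at 1.5 mm below the expected rim contact, so it may already be in the slots. I'll continue in small steps.

```bash
python3 -m jog '[[0,0,0.5,0,1],[0,0,0.5,0,1],[0,0,0.5,0,1],[0,0,0,0,1],[0,0,0,0,1],[0,0,0,0,1],[0,0,0,0,1],[0,0,0,0,1]]'; python3 -c "
from cell import status
s=status.read_state();print(s['contact_force'],s['torque'])"
```

```text
time: 17.45
eef_pos: [523.5, 248.6, 197.8]
tcp_rot: [-2.399, 2.028, -0.0]
contact_force: [-0.8, 0.9, -1.3]
finger_gap: 25.2
[-0.75066918  0.8771958  -1.27308233] [ 0.00367305  0.01022204 -0.00372343]
```

```bash
python3 -m jog '[[0,0,0.5,0,1],[0,0,0.5,0,1],[0,0,0.5,0,1],[0,0,0.5,0,1],[0,0,0,0,1],[0,0,0,0,1],[0,0,0,0,1],[0,0,0,0,1]]'; python3 -c "
from cell import status
s=status.read_state();print(s['contact_force'],s['torque'])"
```

```text
time: 18.45
eef_pos: [523.5, 248.5, 195.8]
tcp_rot: [-2.399, 2.028, 0.0]
contact_force: [-0.1, -0.3, -0.8]
finger_gap: 25.3
[-0.07974053 -0.28340961 -0.84838483] [0.03206964 0.04248484 0.04582221]
```

Dropped freely into the slots. Next I press against the pin in steps.

```bash
python3 -m jog '[[0,0,0.5,0,1],[0,0,0.5,0,1],[0,0,0.5,0,1],[0,0,0.5,0,1],[0,0,0,0,1],[0,0,0,0,1],[0,0,0,0,1],[0,0,0,0,1]]'; python3 -m jog '[[0,0,0.5,0,1],[0,0,0.5,0,1],[0,0,0.5,0,1],[0,0,0.5,0,1],[0,0,0,0,1],[0,0,0,0,1],[0,0,0,0,1],[0,0,0,0,1]]'
```

```text
time: 19.45
eef_pos: [523.5, 248.6, 193.9]
tcp_rot: [-2.399, 2.028, -0.0]
contact_force: [-1.4, 0.3, 5.5]
finger_gap: 25.1
time: 20.45
eef_pos: [523.5, 248.6, 192.4]
tcp_rot: [-2.399, 2.028, -0.0]
contact_force: [-1.7, -0.3, 6.1]
finger_gap: 25.0
```

```bash
python3 -m jog '[[0,0,0.5,0,1],[0,0,0.5,0,1],[0,0,0.5,0,1],[0,0,0.5,0,1],[0,0,0,0,1],[0,0,0,0,1],[0,0,0,0,1],[0,0,0,0,1]]'; python3 -m jog '[[0,0,0.5,0,1],[0,0,0.5,0,1],[0,0,0,0,1],[0,0,0,0,1],[0,0,0,0,1],[0,0,0,0,1],[0,0,0,0,1],[0,0,0,0,1]]'
```

```text
time: 21.45
eef_pos: [523.5, 248.6, 190.9]
tcp_rot: [-2.399, 2.028, -0.001]
contact_force: [-3.7, -0.1, 7.6]
finger_gap: 25.4
time: 22.45
eef_pos: [523.5, 248.6, 190.1]
tcp_rot: [-2.399, 2.027, -0.001]
contact_force: [-3.3, -0.6, 8.7]
finger_gap: 25.3
```

```bash
python3 -m jog '[[0,0.3,0.5,0,1],[0,0.2,0.5,0,1],[0,0,0,0,1],[0,0,0,0,1],[0,0,0,0,1],[0,0,0,0,1],[0,0,0,0,1],[0,0,0,0,1]]'; python3 -m jog '[[0,0,0.5,0,1],[0,0,0.5,0,1],[0,0,0,0,1],[0,0,0,0,1],[0,0,0,0,1],[0,0,0,0,1],[0,0,0,0,1],[0,0,0,0,1]]'
```

```text
time: 23.45
eef_pos: [523.5, 248.6, 189.5]
tcp_rot: [-2.398, 2.027, -0.002]
contact_force: [-2.0, -1.5, 9.2]
finger_gap: 25.3
time: 24.45
eef_pos: [523.4, 248.6, 188.8]
tcp_rot: [-2.398, 2.027, -0.002]
contact_force: [-4.1, -1.7, 10.4]
finger_gap: 25.3
```

```bash
python3 -m jog '[[0,0.4,0.5,0,1],[0,0.4,0.5,0,1],[0,0,0,0,1],[0,0,0,0,1],[0,0,0,0,1],[0,0,0,0,1],[0,0,0,0,1],[0,0,0,0,1]]'; python3 -c "
from cell import status
s=status.read_state();print(s['eef_pos'],s['contact_force'],s['torque'])"
```

```text
time: 25.45
eef_pos: [523.3, 248.6, 188.8]
tcp_rot: [-2.396, 2.026, -0.004]
contact_force: [-2.6, -1.5, 12.0]
finger_gap: 25.5
[523.3483286  248.55016362 188.78060875] [-2.64320179 -1.49777915 11.98391676] [-0.34461958  0.65565669  0.0291532 ]
```

Fully down (z stopped, about 13 N on the coupling). Now I turn clockwise, watching the moment.

```bash
python3 -m jog '[[0,0,0,4,1],[0,0,0,4,1],[0,0,0,4,1],[0,0,0,4,1],[0,0,0,4,1],[0,0,0,0,1],[0,0,0,0,1],[0,0,0,0,1]]'; python3 -c "
from cell import status
s=status.read_state();print(s['eef_pos'],s['contact_force'],s['torque'],s['joint_torque'][5])"
```

```text
time: 26.45
eef_pos: [523.7, 248.4, 188.8]
tcp_rot: [-2.007, 2.411, -0.004]
contact_force: [-2.5, -1.4, 12.0]
finger_gap: 25.5
[523.73400891 248.39876345 188.79368569] [-2.54799264 -1.4313149  11.95562024] [-0.38323224  0.45398553 -0.02907454] -0.0035877147456631064
```

```bash
python3 -m jog '[[0,0,0,5,1],[0,0,0,5,1],[0,0,0,5,1],[0,0,0,5,1],[0,0,0,5,1],[0,0,0,0,1],[0,0,0,0,1],[0,0,0,0,1]]'; python3 -c "
from cell import status
s=status.read_state();print(s['eef_pos'],s['contact_force'],s['torque'],s['joint_torque'][5])"; python3 -m jog '[[0,0,0,5,1],[0,0,0,5,1],[0,0,0,4,1],[0,0,0,3,1],[0,0,0,0,1],[0,0,0,0,1],[0,0,0,0,1],[0,0,0,0,1]]'; python3 -c "
from cell import status
s=status.read_state();print(s['eef_pos'],s['contact_force'],s['torque'],s['joint_torque'][5])"
```

```text
time: 27.45
eef_pos: [523.4, 248.4, 188.8]
tcp_rot: [-1.438, 2.788, -0.002]
contact_force: [-2.8, -1.2, 11.9]
finger_gap: 25.2
[523.40241472 248.38437895 188.76252679] [-2.76871202 -1.21353342 11.92030908] [-0.40087958  0.63402232 -0.03077596] -0.011275899305474013
time: 28.45
eef_pos: [523.2, 248.5, 188.8]
tcp_rot: [-1.011, 2.97, -0.001]
contact_force: [-2.8, -1.4, 12.5]
finger_gap: 25.3
[523.1807657  248.54586367 188.77326179] [-2.80800548 -1.35233675 12.53051441] [-0.34751795  0.71164515 -0.00666019] 0.013364152691792697
```

```bash
python3 -m jog '[[0,0,0,2,1],[0,0,0,2,1],[0,0,0,2,1],[0,0,0,2,1],[0,0,0,2,1],[0,0,0,0,1],[0,0,0,0,1],[0,0,0,0,1]]'; python3 -c "
from cell import status
s=status.read_state();print(s['eef_pos'],s['contact_force'],s['torque'],s['joint_torque'][5])"
```

```text
time: 29.45
eef_pos: [523.1, 248.7, 188.8]
tcp_rot: [-0.748, 3.047, 0.001]
contact_force: [-3.4, -0.2, 12.3]
finger_gap: 25.6
[523.09444619 248.69515912 188.78452224] [-3.43596344 -0.20280244 12.32658602] [-0.25734793  0.81287231 -0.04272125] 0.015027056797407568
```

```bash
python3 -m jog '[[0,0,0,1,1],[0,0,0,1,1],[0,0,0,1,1],[0,0,0,1,1],[0,0,0,0,1],[0,0,0,0,1],[0,0,0,0,1],[0,0,0,0,1]]'; python3 -c "
from cell import status
s=status.read_state();print(s['eef_pos'],s['contact_force'],s['torque'],s['joint_torque'][5])"
```

```text
time: 30.45
eef_pos: [523.0, 248.7, 188.8]
tcp_rot: [-0.642, 3.071, 0.001]
contact_force: [-3.7, -1.6, 12.6]
finger_gap: 25.6
[523.02077638 248.7302263  188.75556678] [-3.6519533  -1.56049037 12.55235713] [-0.31516653  0.76702124  0.00208934] 0.04248572629876435
```

```bash
python3 -m jog '[[0,0,0,1,1],[0,0,0,1,1],[0,0,0,1,1],[0,0,0,1,1],[0,0,0,0,1],[0,0,0,0,1],[0,0,0,0,1],[0,0,0,0,1]]'; python3 -c "
from cell import status
s=status.read_state();print(s['eef_pos'],s['contact_force'],s['torque'],s['joint_torque'][5])"
```

```text
time: 31.45
eef_pos: [523.0, 248.8, 188.7]
tcp_rot: [-0.534, 3.092, 0.001]
contact_force: [-3.2, -1.1, 12.2]
finger_gap: 25.4
[522.99316406 248.78330985 188.73545418] [-3.23798615 -1.05001372 12.22660618] [-0.22204772  0.8594541   0.02253203] 0.03729187301360071
```

```bash
python3 -m jog '[[0,0,0,1,1],[0,0,0,1,1],[0,0,0,1,1],[0,0,0,0,1],[0,0,0,0,1],[0,0,0,0,1],[0,0,0,0,1],[0,0,0,0,1]]'; python3 -c "
from cell import status
s=status.read_state();print(s['eef_pos'],s['contact_force'],s['torque'],s['joint_torque'][5])"
```

```text
time: 32.45
eef_pos: [523.0, 248.8, 188.8]
tcp_rot: [-0.453, 3.105, 0.002]
contact_force: [-2.5, -0.4, 12.8]
finger_gap: 25.5
[522.97873853 248.83585561 188.78802596] [-2.51591789 -0.35679048 12.7869837 ] [-0.23260772  0.81912752  0.01310967] 0.03795672208070755
```

```bash
python3 -m jog '[[0,0,0,1,1],[0,0,0,1,1],[0,0,0,0,1],[0,0,0,0,1],[0,0,0,0,1],[0,0,0,0,1],[0,0,0,0,1],[0,0,0,0,1]]'; python3 -c "
from cell import status
s=status.read_state();print(s['tcp_rot'],s['contact_force'],s['torque'],s['joint_torque'][5],s['qpos'][5])"
```

```text
time: 33.45
eef_pos: [523.0, 248.9, 188.8]
tcp_rot: [-0.399, 3.112, 0.002]
contact_force: [-3.0, -0.4, 12.8]
finger_gap: 25.5
[-3.99085395e-01  3.11206491e+00  1.89694121e-03] [-2.98097344 -0.38377204 12.82035043] [-0.2221995   0.80764405  0.07088324] 0.06800701841711998 0.07309218085766296
```

```bash
python3 -m jog '[[0,0,0,1,1],[0,0,0,1,1],[0,0,0,0,1],[0,0,0,0,1],[0,0,0,0,1],[0,0,0,0,1],[0,0,0,0,1],[0,0,0,0,1]]'; python3 -c "
from cell import status
s=status.read_state();print(s['tcp_rot'],s['contact_force'],s['torque'],s['joint_torque'][5],s['qpos'][5])"
```

```text
time: 34.45
eef_pos: [523.0, 248.9, 188.8]
tcp_rot: [-0.346, 3.118, 0.002]
contact_force: [-3.2, -0.7, 12.3]
finger_gap: 25.2
[-3.45716829e-01  3.11841121e+00  2.08979327e-03] [-3.23918742 -0.73777961 12.26493029] [-0.20162682  0.81108366  0.26875227] 0.23248346988111734 0.10747231363589946
```

The moment jumped, so the stop is reached at about 86–87°. I back off 1.5° at once.

```bash
python3 -m jog '[[0,0,0,-1.5,1],[0,0,0,0,1],[0,0,0,0,1],[0,0,0,0,1],[0,0,0,0,1],[0,0,0,0,1],[0,0,0,0,1],[0,0,0,0,1]]'; python3 -c "
from cell import status
s=status.read_state();print(s['tcp_rot'],s['contact_force'],s['torque'],s['joint_torque'][5],s['qpos'][5])"
```

```text
time: 35.45
eef_pos: [523.0, 248.8, 188.8]
tcp_rot: [-0.385, 3.114, 0.002]
contact_force: [-3.6, -1.0, 13.1]
finger_gap: 25.4
[-3.85239844e-01  3.11379654e+00  1.96803510e-03] [-3.5524319  -0.95598366 13.09222506] [-0.20754749  0.84568288  0.08305355] 0.046975541627034545 0.08191749421724738
```

```bash
python3 -m jog '[[0,0,-0.8,0,1],[0,0,-0.8,0,1],[0,0,-0.8,0,1],[0,0,-0.8,0,1],[0,0,-0.8,0,1],[0,0,0,0,1],[0,0,0,0,1],[0,0,0,0,1]]'; python3 -m jog '[[0,0,-0.8,0,1],[0,0,-0.8,0,1],[0,0,-0.7,0,1],[0,0,0,0,1],[0,0,0,0,1],[0,0,0,0,1],[0,0,0,0,1],[0,0,0,0,1]]'; python3 -c "
from cell import status
s=status.read_state();print(s['tcp_rot'],s['contact_force'],s['torque'],s['joint_torque'][5],s['qpos'][5])"
```

```text
time: 36.45
eef_pos: [522.8, 248.8, 190.1]
tcp_rot: [-0.385, 3.116, 0.001]
contact_force: [1.6, 3.6, 3.6]
finger_gap: 25.5
time: 37.45
eef_pos: [522.7, 248.7, 192.3]
tcp_rot: [-0.385, 3.116, 0.001]
contact_force: [4.4, 2.5, 4.3]
finger_gap: 25.2
[-3.85304825e-01  3.11649667e+00  1.22628189e-03] [4.43787847 2.50731367 4.25367989] [ 0.96626871 -0.90980517  0.11928039] 0.054380090441554785 0.08202652998933638
```

```bash
python3 -m jog '[[0,0,-0.5,0,1],[0,0,-0.5,0,1],[0,0,0,0,1],[0,0,0,0,1],[0,0,0,0,1],[0,0,0,0,1],[0,0,0,0,1],[0,0,0,0,1]]'; python3 -c "
from cell import status
s=status.read_state();print(s['tcp_rot'],s['contact_force'],s['torque'],s['joint_torque'][5],s['qpos'][5])"
```

```text
time: 38.45
eef_pos: [522.7, 248.7, 193.0]
tcp_rot: [-0.385, 3.117, 0.001]
contact_force: [4.1, 2.7, 3.2]
finger_gap: 25.3
[-3.85313242e-01  3.11676034e+00  1.04160418e-03] [4.0670889  2.68317793 3.17411022] [ 0.91969526 -0.99804993  0.09336598] 0.0623548636212945 0.08200276886301308
```

```bash
python3 -m jog '[[-0.5,0.2,-0.3,0,1],[0,0,0,0,1],[0,0,0,0,1],[0,0,0,0,1],[0,0,0,0,0.6],[0,0,0,0,0.5],[0,0,0,0,0.3],[0,0,0,0,0.1]]' 20; python3 -m jog '[[0,0,0,0,0],[0,0,0,0,0],[0,0,0,0,0],[0,0,0,0,0],[0,0,0,0,0],[0,0,0,0,0],[0,0,0,0,0],[0,0,0,0,0]]' 20; 
python3 - <<'E'
from h import *
s=status.read_state();print(s['contact_force'],s['torque'])
for n in ('scene','side'):
    p,d=eyes.camera(n);cv2.imwrite(f'pics/{n}2.png',p[:,:,::-1])
    u=proj(model(n),[522.8,248.8,165])[0].astype(int)
    crop(p[:,:,::-1],u[0]-45,u[1]-45,u[0]+45,u[1]+45,6,f'pics/c11{n}.png')
p,d=eyes.camera('wrist');cv2.imwrite('pics/w5.png',p[:,:,::-1])
E
```

```text
time: 39.45
eef_pos: [522.2, 248.3, 192.9]
tcp_rot: [0.385, -3.116, 0.001]
contact_force: [-0.6, 0.6, 0.7]
finger_gap: 75.8
time: 40.45
eef_pos: [522.6, 248.6, 193.4]
tcp_rot: [0.385, -3.118, 0.0]
contact_force: [-1.0, 0.4, 0.1]
finger_gap: 85.2
[-1.00148258  0.37743486  0.10582865] [-0.04157178 -0.00913449 -0.05177109]
```

View pics/c11scene.png

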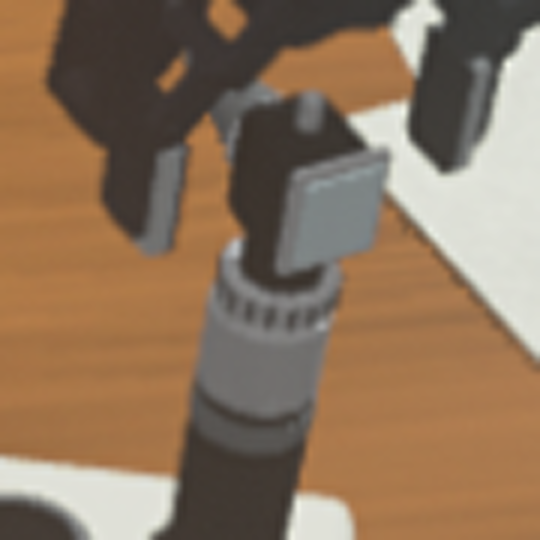

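View pics/c11side.png

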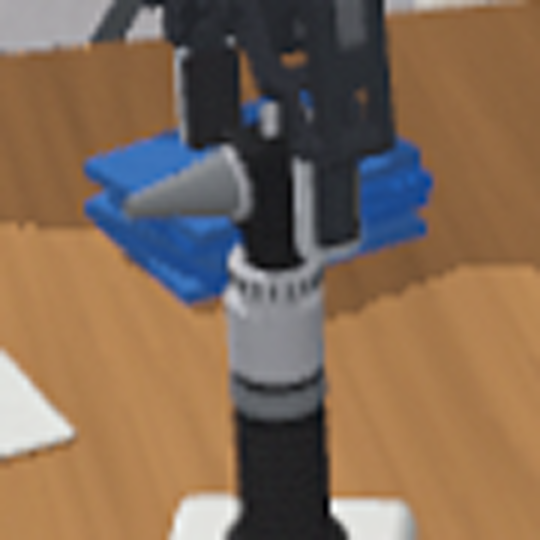

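View pics/w5.png

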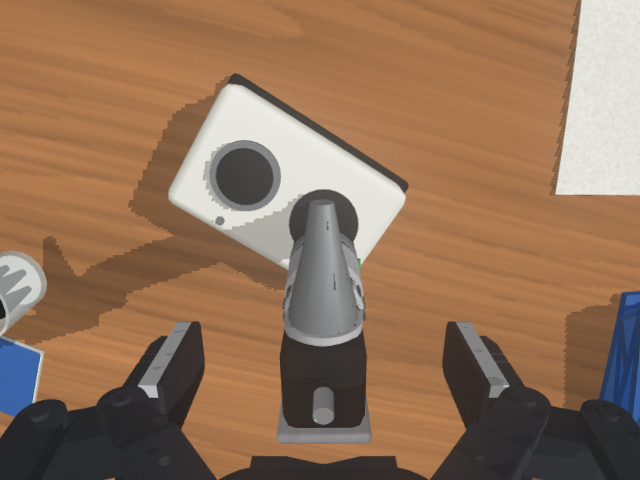

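Head is upright on the handle and released: stud at wrist (323,412), collar seated near the rim. I'll check height using depth and stud position.

```bash
python3 - <<'E'
from h import *
s=status.read_state();p,d=eyes.camera('wrist');m=model('wrist',s)
cv2.imwrite('pics/w6.png',p[:,:,::-1]);crop(p[:,:,::-1],260,190,390,470,2.1,'pics/c12.png')
M=R.from_rotvec(s['tcp_rot']).as_matrix();e=s['eef_pos'];print(e)
for uv in ((323,410),(323,413),(323,416),(323,390),(310,400),(335,400),(323,438)):
    D=d[uv[1]-1:uv[1]+2,uv[0]-1:uv[0]+2];P=atdepth(m,[uv],np.median(D))[0];print(uv,np.median(D),P.round(1),'tool',(M.T@(P-e)).round(1))
E
```

```text
[522.62476509 248.63702813 193.41302976]
(323, 410) 117.05122 [521.5 248.4 225.9] tool [  1.2   0.  -32.5]
(323, 413) 117.46771 [522.6 248.7 225.9] tool [  0.1   0.  -32.5]
(323, 416) 118.20531 [523.9 249.  225.5] tool [ -1.3   0.  -32.1]
(323, 390) 124.07359 [520.8 248.2 218.3] tool [  1.9   0.1 -24.8]
(310, 400) 126.80043 [526.3 245.6 217. ] tool [ -2.8  -3.8 -23.6]
(335, 400) 127.17527 [524.7 252.9 216.7] tool [ -3.1   3.7 -23.3]
(323, 438) 131.02945 [539.4 252.9 217.5] tool [-17.3   0.  -24.1]
```

View pics/c12.png

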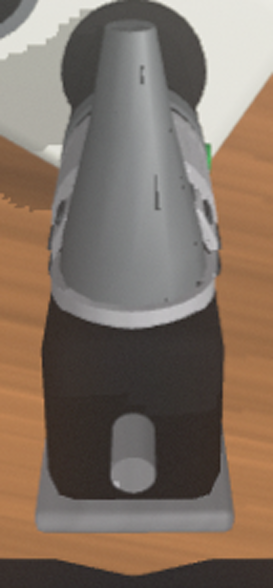

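```bash
python3 -m jog '[[0,0,-8,0,0],[0,0,-20,0,0],[0,0,-30,0,0],[0,0,-30,0,0],[0,0,-20,0,0],[0,0,-10,0,0],[0,0,0,0,0],[0,0,0,0,0]]'; python3 -m jog '[[0,0,0,0,0],[0,0,0,0,0],[0,0,0,0,0],[0,0,0,0,0],[0,0,0,0,0],[0,0,0,0,0],[0,0,0,0,0],[0,0,0,0,0]]'
python3 - <<'E'
from h import *
s=status.read_state();p,d=eyes.camera('wrist');m=model('wrist',s)
cv2.imwrite('pics/w7.png',p[:,:,::-1])
for n in ('side','scene'):
    q,dd=eyes.camera(n);mm=model(n);q=q[:,:,::-1];cv2.imwrite(f'pics/{n}3.png',q)
    u=proj(mm,[522.8,248.8,175])[0].astype(int);crop(q,u[0]-40,u[1]-40,u[0]+40,u[1]+40,7,f'pics/c13{n}.png');print(u)
    for z in (157,155,226.5): print(z,(proj(mm,[522.8,248.8,z])[0]-(u-40))*7)
E
```

```text
time: 41.65
eef_pos: [522.3, 248.6, 310.3]
tcp_rot: [0.385, -3.116, 0.001]
contact_force: [0.1, 0.2, -0.1]
finger_gap: 85.2
time: 42.65
eef_pos: [522.6, 248.6, 311.4]
tcp_rot: [-0.385, 3.118, 0.0]
contact_force: [0.2, 0.1, 0.2]
finger_gap: 85.4
[253 152]
157 [288.91209279 333.58572347]
155 [289.20005105 339.38521974]
226.5 [278.49699668 124.52626129]
[456 181]
157 [271.26487656 338.99187203]
155 [270.0443896  345.43648472]
226.5 [315.2469762  103.92156794]
```

View pics/c13side.png

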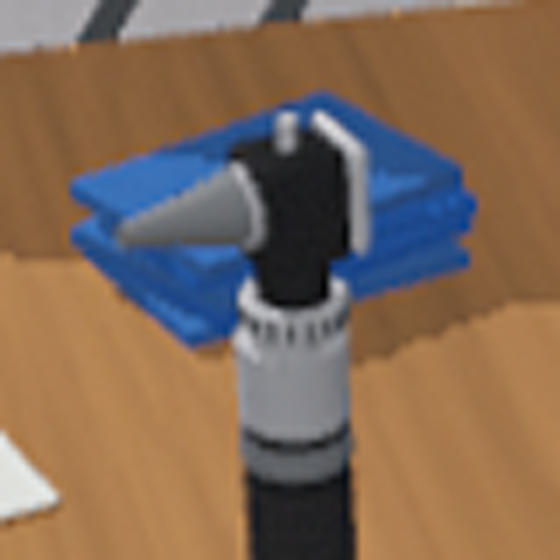

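View pics/scene3.png

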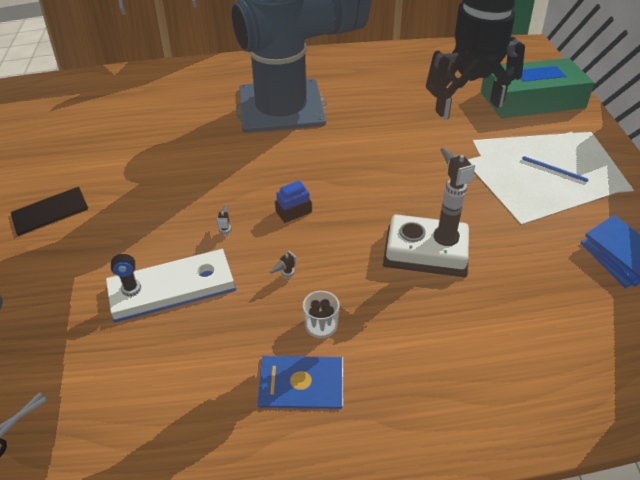

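View pics/w7.png

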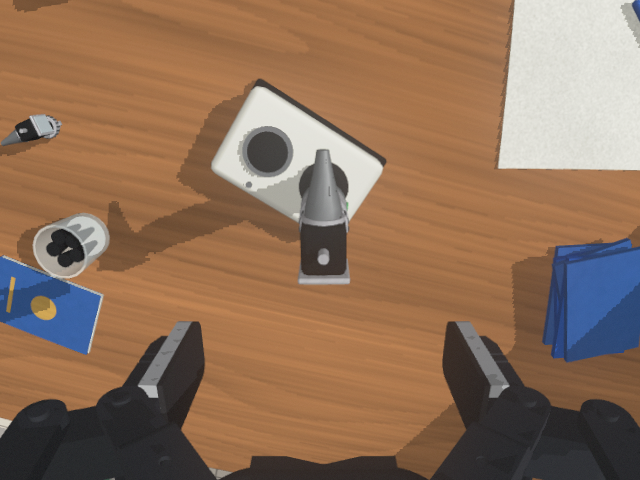

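The head stands alone on the handle, upright, with the cup, stamp, passport and ophthalmoscope head in their old pixels. One last height check from here.

```bash
python3 - <<'E'
from h import *
s=status.read_state();p,d=eyes.camera('wrist');m=model('wrist',s)
for uv in ((323,256),(323,257),(323,258),(314,262),(332,262),(316,250),(330,250),(385-60,30)):
    P=atdepth(m,[uv],d[uv[1],uv[0]])[0];print(uv,P.round(1))
# charger top (46) and table for depth bias
for uv in ((290,110),(340,150),(240,170),(400,100),(450,250)):
    P=atdepth(m,[uv],d[uv[1],uv[0]])[0];print('ref',uv,P.round(1))
for n in ('scene','side'):
    a=cv2.imread(f'pics/{n}0.png').astype(int);b=cv2.imread(f'pics/{n}3.png').astype(int)
E
```

```text
(323, 256) [521.6 248.5 226.4]
(323, 257) [522.2 248.7 226.2]
(323, 258) [523.1 248.9 225.4]
(314, 262) [530.5 245.5 215.5]
(332, 262) [527.4 255.2 216.9]
(316, 250) [523.  244.9 215.9]
(330, 250) [520.5 252.2 217.5]
(325, 30) [384.8 216.3  -0.7]
ref (290, 110) [462.6 203.5  44.3]
ref (340, 150) [486.1 255.7  44.9]
ref (240, 170) [526.2 170.4  45.1]
ref (400, 100) [429.  304.1  -1.6]
ref (450, 250) [567.2 405.1  -1.6]
```

Stud top is at about 226.2 mm, and the references read about 1 mm low. Locked should be 226.5 and unlocked under the roof 224, so it is locked. Handing in.

```bash
python3 -c "
from cell import job
print(job.job_done())"
```

```text
the job is handed in; nothing more can be done
None
```

The otoscope head is on the handle in the charger and, by my checks, locked; I handed the job in at about 43 s of the 72 s. The hand-in gives no verdict, so the lock is my own reading.

- **What I did:** I lifted the head out of the stand and found the slots with the wrist camera. The head dropped into them without touching the rim. I pressed it down to the shoulder at about 13 N and turned it clockwise to the stop at about 86–87°. I backed off 1.5°, let it spring up, opened the gripper and lifted the arm clear.
- **Height:** while still held, the head rose from fully down to about 12.8 mm below the rim (locked is 12.5). After release the top of the stud measured 226.2 mm, against 226.5 expected if locked and 224 if it were still under the track's roof. Two nearby depth readings gave 225.9. Known surfaces read about 1 mm low in the depth picture, which fits locked.
- **Position and surroundings:** the head's axis is within about 1 mm of the socket's by camera, it looks upright, and the tool force was zero after I moved away. The ophthalmoscope head, cup, stamp and passport look to be where they were in the scene picture.
- **Over the limit:** at the stop the measured moment briefly read about 0.25 N m, above the 0.15 N m you asked for. I backed off on the next move. I estimate the combined force stayed below the 45 N failure limit, but I could not read that value directly.

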